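# Lock the skewer block into the grill shelf's taper socket

## Robot

A 6-joint arm with a two-finger parallel gripper is mounted at the origin on the work surface. World frame = base frame: x ahead of the robot, y to its left, z up, the work surface at z = 0. Lengths are in m, angles in degrees, forces in N, time in s.
With the tool pointing down it reaches from about 0.35 to 0.875 m from the base axis. Payload 4.2 kg.
Tool frame: the origin (TCP) lies at the very end of the fingers, on their centre line; the grasp point (between the pads) lies 19 mm behind it; z points along the fingers, x is the direction in which the jaws open and shut, and the axes are right-handed (so a half turn about z gives the same grasp; the last joint's range is limited). The gripper opens to 87 mm and grips with 3 to 60 N. Pads are 19 mm wide; open, the fingers measure 117 mm over their backs; the gripper's body (75 mm by 190 mm) begins 51 mm behind the grasp point.
Start: joints at [87.239, 22.042, 0.453, 0, -68.411, -14.817], TCP at [0.189, 0.596, 0.223] pointing down, gripper open.
Joint ranges: [-179.83, 179.83], [-69.29, 118.12], [-61.27, 80.66], [-181.25, 117.63], [-171.15, -9.14], [-177.46, 177.46]. Speed limits (degrees/s): [159.86, 159.86, 180, 180, 180, 180].

## Interface

Orientations are given as a 3x3 rotation matrix whose columns are the frame's x, y, z axes.
In Python, from station import r gives the robot as it stands.
- The arm moves only by the shell command python3 -m jog 'ROWS' [OPENING]. ROWS is JSON, a list of rows, each a list of 2 entries, a list of its own where there are three numbers: the shift along the tool's x, y, z in m, then the turn, a rotation vector about the tool's x, y, z in units of 5 degrees (1.0 is 5 degrees). A call has exactly 10 rows; each row is the pose to reach, as a shift and turn from the pose commanded when the call began, along the tool's axes at that moment; what a row does not reach only later rows make up. A row lasts 1/12 s, in which the tool goes at most 41.7 mm and 7.16 degrees, less where a joint would pass 70% of its speed; a pose out of reach is approached as far as the arm can. A call with a gripper value outside its range is refused whole. OPENING is the finger opening in m, from 0 to 0.087, set as the call begins (- or left out, the last holds). The fingers move at their own pace and stop on an object; the grip force is fixed at half the most. Time passes only in rows, so rows that repeat a pose let the fingers close, or fill a call up. It gives the time, the measured TCP pose, the force and the opening at its end, in the units of the state.
- r.sense(): the state, without advancing time (a new reading comes with each control period).
- r.capture(name): name is "scene" or "top" or "wrist"; returns (picture, depth): 400x640x3 uint8, blue, green, red; 400x640 float32, m along the optical axis (not along the pixel's ray), 0 where there is no reading.
- r.calibration(name): a dict with "fx", "fy", "cx", "cy" (pixels), "R" (3x3) and "t" (3): a world point X has camera coordinates R X + t; the wrist camera has in their place "tool_from_camera" (4x4, takes a point from camera to tool coordinates, whose origin is the TCP and whose axes are the tool frame's). Camera axes: x right, y down, z forward; pixel columns grow to the right and rows downward; lengths in m; the calibration is good to about 2 mm. A picture is of the moment at which its call begins: read the wrist's pose just before it. calibration takes no time and is no camera call.
- r.finish_job(): hands the job in, once; it reports no verdict.
Trained networks look in the newest picture that a camera, given by its name, has taken for a name from the list of things; names that differ only in an ending like _2 or _b are one class to them, and where a whole thing is asked for, a point or a joint stands for the part that bears it (a point fixed in the world has none). Each returns a list of dicts, best first, with "confidence" (0 to 1); they miss things now and then, are a little off and sometimes report something else, mostly with a low value. They report only what shows in the picture. A call takes as long as a camera call. They do not tell look-alikes from the thing itself.
- r.cut_out(query, camera): "region" (400x640 bool, what is visible of it) and "uv" ([column, row] in pixels, amid what is visible of it).
The state is a dict: "time_s": time; "joints": joint angles; "joint_velocities": joint speeds; "effort": joint torques, N m; "tcp_pos": TCP position; "ee_rot": TCP orientation; "wrist_force": force on the tool from outside, world axes, zero at the start; "moment": the same for the moment, N m; "gripper_width": opening from 0.0 (shut) to 1.0 (fully open).
Only numpy, scipy, OpenCV 4.12 (cv2) and the standard library are available. Lean on these libraries where they do the work, as an engineer would, in place of code of your own. Each camera call takes 0.05 s, during which the arm holds its last target.

## Task

Take the wooden skewer block out of its black parking ring, lower its tapered steel shank gently into the brass-lined taper socket, and let go of it. Then tap or slowly push it down from above until the taper has slid fully home and locks, which takes about 20 N against the stop, and never load the socket with more than 30 N or it cracks. Leave the block standing upright and free, and everything else on the shelf where it is.

Things in the scene. Friction and masses are not known exactly. Their poses are not given: they have to be found in the camera images.
- block_center (a point): Skewer block: upright wooden cylinder 44 mm across, 60 mm tall, flat top with dark holes; below it a coaxial steel tapered shank 60 mm long (31 mm across at the wood, 14 mm at the tip). Point on its axis, half-way up the wood: 30 mm below the top, 90 mm above the shank tip; z up. Mass 0.11 to 0.23 kg. It starts upright in the parking ring, the wood's underside resting on the ring.
- stand: Parking ring: black plastic ring, fixed to the shelf, 68 mm outside, hole 35 mm, 67 mm tall. Origin at the centre of its underside, z up.
- socket: Taper socket: dark steel boss 75 mm tall, 68 mm across, on a 92 mm flange fixed to the shelf, axis vertical. Origin at the centre of its underside, z up. The brass sleeve in its 52 mm bore slides down, with 10 N of dry friction, when the shank pushes it, and stays there. After 4 to 28 mm (not measured) it meets a hard stop, where the force rises steeply: 20 N there locks the taper.
- socket_mouth (a point): Centre of the socket's mouth, level with the boss's top, z up. The brass sleeve (36 mm across) has a tapered hole, 20 mm across at its top, narrowing as the shank does (8.2 degrees a side). The sleeve's top starts anywhere from 3 mm above to 27 mm below this point; that is not measured. With the shank resting in the sleeve, the block's centre is about 68 mm above the sleeve's top.
- shaker_mid (a point): Bystander: tall green glass shaker with a steel screw lid, 64 mm in diameter, 190 mm tall; point half-way up.
- cup_mid (a point): Bystander: stainless basting cup, 76 mm in diameter, 70 mm tall; point half-way up.
- bucket_mid (a point): Bystander: tiny steel ash bucket with a hinged lid, 96 mm in diameter, about 107 mm tall with the lid's knob; point 42 mm up.
- scraper: Bystander: black plastic scraper lying flat, about 200 mm long along its x axis, blade 70 mm wide at +x, up to 18 mm thick; origin at its underside near the middle.
- spice_mid (a point): Bystander: small amber spice jar with a red lid, 44 mm in diameter, 75 mm tall; point half-way up.
- brush: Bystander: basting brush lying flat along its x axis, about 200 mm long; origin at its underside.
- seat (a joint): Stiff spring seat under the sleeve and its stop: how far it is pressed down, m; 1 mm for each 40 N of downward force on the sleeve, so 0.0005 is 20 N (locks) and 0.00075 is 30 N (cracks). Hidden in the socket; springs back to 0 when not loaded. The reading is too noisy to be of use.
Things that resemble listed ones, but are neither listed nor needed, are in the scene too. What is shaped like the socket but red is not meant.

How it is judged:
By the outcome, as a careful person would: the job done as asked, in the order asked, and still so for the second after the job is handed in, with the robot touching nothing.
It also fails if it takes over 51 s, if anything falls off the work surface, if the arm or the gripper's body presses on something with over 40 N, if the wrist force passes 120 N, or if a joint passes its speed limit or range.

## Working session

There is one attempt and no reset: what is moved stays moved. The work goes in short steps, Python scripts to look and compute and a shell command to move; the robot and the scene stay as the last step left them, time stands still between calls to the robot, and variables do not carry over. Pictures are saved under pics/ and viewed, and the job is handed in when it is done.

```bash
ls; mkdir -p pics; python3 - <<'E'
from station import r
import cv2
s=r.sense(); print({k:s[k] for k in ('time_s','tcp_pos','ee_rot','wrist_force','gripper_width')})
for n in ('scene','top','wrist'):
    im,d=r.capture(n); cv2.imwrite(f'pics/{n}0.png',im)
    import numpy as np
    np.save(f'pics/{n}0.npy',d)
print(r.sense()['time_s'])
E
```

```text
pics
{'time_s': 0.0, 'tcp_pos': array([0.18855307, 0.59524492, 0.22146748]), 'ee_rot': array([[-3.02219261e-01, -9.53238260e-01, -5.80807167e-04],
       [-9.53235995e-01,  3.02219809e-01, -2.07944894e-03],
       [ 2.15774172e-03, -7.48032234e-05, -9.99997669e-01]]), 'wrist_force': array([-0.16135117, -0.00629802, -0.4696439 ]), 'gripper_width': 1.0008184541940202}
0.15
```

View pics/scene0.png

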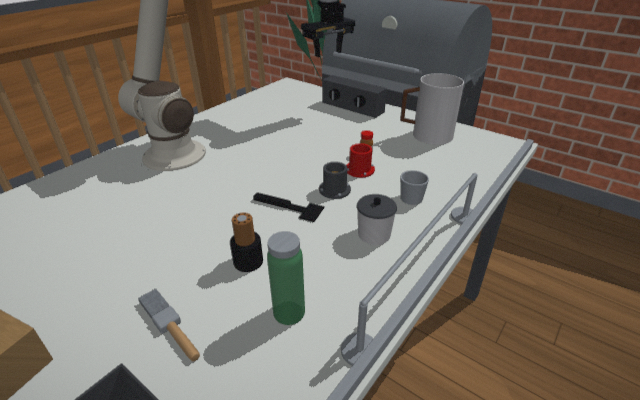

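View pics/top0.png

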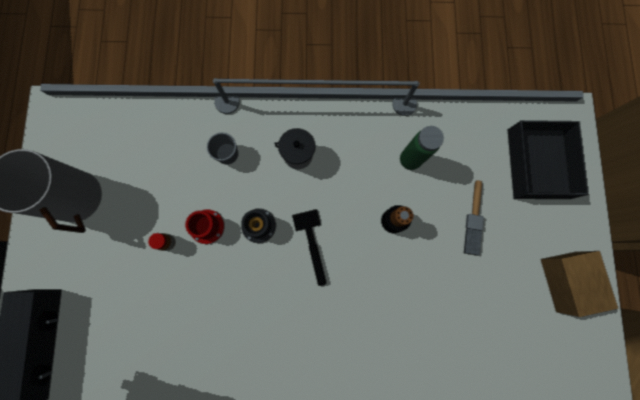

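View pics/wrist0.png

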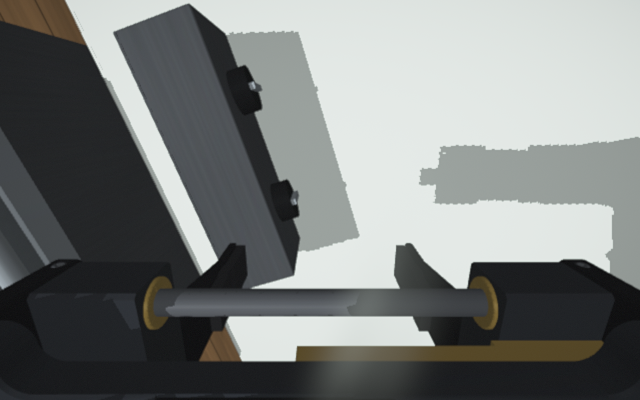

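The scene view shows the block in its ring at (243,240). The dark socket is at (335,180), with the red look-alike at (361,160). In the top view the block is at (398,217), the dark socket with its brass sleeve at (258,225), and the red socket at (205,226). The dark boss with brass fits the description, and the red one is excluded. Next I'll measure and take an enlarged crop.

```bash
cat > h.py <<'E'
import numpy as np, cv2
from station import r
def cloud(name,d):
    c=r.calibration(name); v,u=np.mgrid[0:400,0:640]
    P=np.stack([(u-c['cx'])/c['fx']*d,(v-c['cy'])/c['fy']*d,d],-1)
    if 'R' in c:
        W=(P-np.array(c['t']))@np.array(c['R'])
    else:
        s=r.sense(); T=np.array(c['tool_from_camera']); W=P@T[:3,:3].T+T[:3,3]
        W=W@np.array(s['ee_rot']).T+np.array(s['tcp_pos'])
    W[d<=0]=np.nan
    return W
E
python3 - <<'E'
from h import *
c=r.calibration('top'); print(c)
for n in ('scene','top'):
    W=cloud(n,np.load(f'pics/{n}0.npy')); np.save(f'pics/W{n}.npy',W)
    for q in ('block_center','stand','socket','shaker_mid','cup_mid','bucket_mid','scraper','spice_mid','brush'):
        for o in r.cut_out(q,n)[:3]:
            p=W[o['region']]; p=p[~np.isnan(p[:,0])]
            if len(p)==0: continue
            hi=p[p[:,2]>np.percentile(p[:,2],95)-.006]
            print(n,q,round(o['confidence'],2),np.round(o['uv']),'med',np.median(p,0).round(3),'min',p.min(0).round(3),'max',p.max(0).round(3),'topmid',((hi.min(0)+hi.max(0))/2).round(4))
print(r.sense()['time_s'])
im=cv2.imread('pics/top0.png'); 
a=cv2.resize(im[190:260,180:290],None,fx=4,fy=4,interpolation=cv2.INTER_CUBIC)
b=cv2.resize(im[190:260,350:440],None,fx=4,fy=4,interpolation=cv2.INTER_CUBIC)
cv2.imwrite('pics/crop.png',np.hstack([a,b]))
E
```

```text
{'fx': 378.26208231755453, 'fy': 378.26208231755453, 'cx': 321.1764398865975, 'cy': 193.58361863745745, 'R': array([[ 0.00194997, -0.99972323,  0.023445  ],
       [-0.98428677, -0.00605842, -0.17647337],
       [ 0.17656656, -0.02273249, -0.98402616]]), 't': array([-0.01742286,  0.62085689,  0.91383996])}
scene block_center 0.86 [244. 229.] med [ 0.57  -0.217  0.111] min [ 0.417 -0.231 -0.001] max [ 0.583 -0.076  0.131] topmid [ 0.5602 -0.2086  0.127 ]
scene block_center 0.28 [332. 181.] med [0.556 0.13  0.045] min [0.444 0.103 0.   ] max [0.59  0.276 0.079] topmid [0.5462 0.1499 0.0745]
scene stand 0.59 [247. 253.] med [ 0.581 -0.227  0.045] min [ 0.534 -0.243  0.001] max [ 0.594 -0.178  0.07 ] topmid [ 0.5633 -0.2105  0.0663]
scene socket 0.83 [335. 182.] med [0.556 0.131 0.042] min [ 0.455  0.103 -0.002] max [0.591 0.296 0.079] topmid [0.5468 0.1511 0.0744]
scene socket 0.66 [359. 160.] med [0.552 0.266 0.046] min [ 0.428  0.241 -0.001] max [0.586 0.427 0.079] topmid [0.5407 0.2856 0.0744]
scene shaker_mid 0.9 [285. 276.] med [ 0.747 -0.279  0.126] min [ 0.534 -0.295 -0.002] max 
[... 1974 characters left out ...]
7382 0.0495 0.1019]
top scraper 0.68 [312. 232.] med [0.521 0.008 0.009] min [ 0.39  -0.029 -0.002] max [0.589 0.062 0.025] topmid [ 0.4424 -0.0065  0.0198]
top scraper 0.4 [162. 241.] med [0.498 0.376 0.074] min [ 0.477  0.363 -0.001] max [0.525 0.427 0.08 ] topmid [0.4992 0.3846 0.0766]
top spice_mid 0.78 [164. 242.] med [0.498 0.377 0.074] min [0.477 0.363 0.001] max [0.519 0.433 0.08 ] topmid [0.4992 0.3846 0.0766]
top brush 0.65 [476. 228.] med [ 0.543 -0.424  0.019] min [ 0.47  -0.448  0.   ] max [ 0.667 -0.393  0.025] topmid [ 0.5686 -0.4199  0.0213]
top brush 0.47 [263. 229.] med [0.539 0.142 0.031] min [ 0.499  0.105 -0.001] max [0.593 0.189 0.08 ] topmid [0.5442 0.1493 0.0764]
1.05
```

View pics/crop.png

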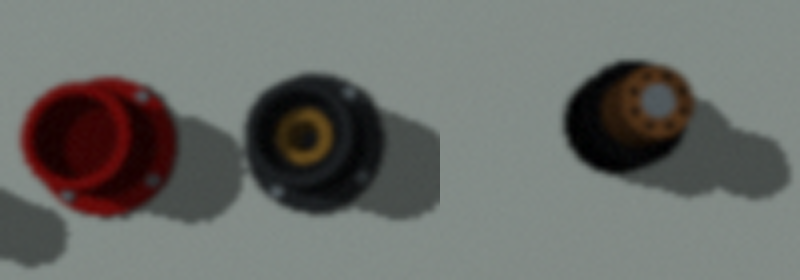

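The crop shows a hollow red boss on the left, the dark boss with the brass sleeve in the middle (this is the socket), and the block with its dark holes in its black ring on the right. Next I'll get the wrist camera geometry and a refined look from above.

```bash
python3 - <<'E'
from h import *
c=r.calibration('wrist'); print(np.round(c['tool_from_camera'],4),c['fx'],c['cx'],c['cy'])
s=r.sense(); R=np.array(s['ee_rot']);p=np.array(s['tcp_pos'])
T=np.array(c['tool_from_camera'])
# tool pose directly above target: where does target at 0.075 project for heights
for h in (.22,.26,.3):
  for y in (-.1,-.05,0,.05,.1):
    X=np.array([0,y,h-.075]); q=T[:3,:3].T@(X-T[:3,3]); print(h,y,(c['fx']*q[:2]/q[2]+[c['cx'],c['cy']]).round())
print(R.T@(np.array([.5445,.149,.26])-p), R.T@(np.array([.558,-.209,.26])-p))
E
```

```text
[[ 1.000e+00 -6.000e-04 -1.000e-04 -5.000e-04]
 [ 6.000e-04  9.540e-01  2.998e-01 -8.250e-02]
 [-1.000e-04 -2.998e-01  9.540e-01 -1.624e-01]
 [ 0.000e+00  0.000e+00  0.000e+00  1.000e+00]] 306.144813228136 320.2181018088801 208.15281439213095
0.22 -0.1 [321.  92.]
0.22 -0.05 [321. 146.]
0.22 0 [321. 195.]
0.22 0.05 [321. 240.]
0.22 0.1 [321. 280.]
0.26 -0.1 [321.  95.]
0.26 -0.05 [321. 143.]
0.26 0 [321. 186.]
0.26 0.05 [321. 227.]
0.26 0.1 [321. 264.]
0.3 -0.1 [321.  97.]
0.3 -0.05 [321. 139.]
0.3 0 [321. 179.]
0.3 0.05 [321. 216.]
0.3 0.1 [321. 250.]
[ 0.31853058 -0.47410346 -0.03745195] [ 0.65574246 -0.59507617 -0.03747312]
```

```bash
python3 -m jog '[[[0.03,-0.045,-0.037],[0,0,0]],[[0.055,-0.082,-0.037],[0,0,0]],[[0.08,-0.119,-0.037],[0,0,0]],[[0.103,-0.153,-0.037],[0,0,0]],[[0.126,-0.188,-0.037],[0,0,0]],[[0.149,-0.222,-0.037],[0,0,0]],[[0.172,-0.256,-0.037],[0,0,0]],[[0.195,-0.29,-0.037],[0,0,0]],[[0.218,-0.325,-0.037],[0,0,0]],[[0.24,-0.357,-0.037],[0,0,0]]]' 0.087
```

```text
time_s: 1.88
tcp_pos: [0.444, 0.2746, 0.26]
ee_rot: [[-0.302, -0.953, 0.001], [-0.953, 0.302, 0.001], [-0.001, -0.0, -1.0]]
wrist_force: [1.2, 0.2, 0.8]
gripper_width: 1.002
```

```bash
python3 -m jog '[[[0.022,-0.033,0],[0,0,0]],[[0.044,-0.065,0],[0,0,0]],[[0.064,-0.095,0],[0,0,0]],[[0.075,-0.111,0],[0,0,0]],[[0.079,-0.117,0],[0,0,0]],[[0.079,-0.117,0],[0,0,0]],[[0.079,-0.117,0],[0,0,0]],[[0.079,-0.117,0],[0,0,0]],[[0.079,-0.117,0],[0,0,0]],[[0.079,-0.117,0],[0,0,0]]]' 
python3 - <<'E'
from h import *
im,d=r.capture('wrist'); W=cloud('wrist',d); cv2.imwrite('pics/w1.png',im); np.save('pics/w1.npy',W)
print(r.sense()['tcp_pos'])
E
```

```text
time_s: 2.72
tcp_pos: [0.5302, 0.1667, 0.2598]
ee_rot: [[-0.3, -0.954, 0.0], [-0.954, 0.3, 0.0], [-0.0, -0.0, -1.0]]
wrist_force: [-0.3, 0.1, 0.3]
gripper_width: 0.999
[0.53026379 0.16659702 0.25973144]
```

View pics/w1.png

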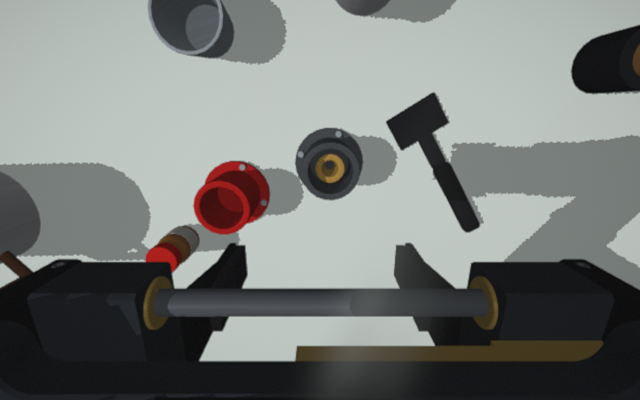

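Dark socket sits at (329,165), brass sleeve at (330,169), clearly below the rim. I'll fit the circles.

```bash
cat >> h.py <<'E'
from scipy.optimize import least_squares
def circ(p,rad=None):
    f=lambda x: np.hypot(p[:,0]-x[0],p[:,1]-x[1])-(rad or x[2])
    s=least_squares(f,[p[:,0].mean(),p[:,1].mean(),.03],loss='soft_l1',f_scale=.001); return s.x.round(4)
E
python3 - <<'E'
from h import *
W=np.load('pics/w1.npy'); im=cv2.imread('pics/w1.png')
sub=np.zeros(W.shape[:2],bool); sub[120:205,290:370]=1
z=W[...,2]
m=sub&(z>.065)
print('rimz',np.median(z[m]),m.sum())
rim=m&(z>np.median(z[m])-.005)
pts=W[rim][:,:2]
c0=pts.mean(0);
# outer boundary
mm=rim.astype(np.uint8); 
cs,_=cv2.findContours(mm,cv2.RETR_CCOMP,cv2.CHAIN_APPROX_NONE)
for c in sorted(cs,key=len)[::-1][:2]:
    q=np.array([W[y,x] for x,y in c[:,0]]); print('contour',len(q),circ(q),q[:,2].mean())
print('minmax mid',(pts.min(0)+pts.max(0))/2,pts.max(0)-pts.min(0))
hsv=cv2.cvtColor(im,cv2.COLOR_BGR2HSV)
b=sub&(hsv[...,1]>110)&(hsv[...,0]>12)&(hsv[...,0]<35)
p=W[b]; print('brass n',b.sum(),np.nanpercentile(p[:,2],[5,25,50,75,90,97]).round(4))
t=b&(z>np.nanpercentile(p[:,2],60)-.004)
cs,_=cv2.findContours(t.astype(np.uint8),cv2.RETR_CCOMP,cv2.CHAIN_APPROX_NONE)
for c in sorted(cs,key=len)[::-1][:2]:
    q=np.array([W[y,x] for x,y in c[:,0]]); print('brass contour',len(q),circ(q),q[:,2].mean())
cv2.imwrite('pics/c1.png',cv2.resize(im[120:210,285:375],None,fx=6,fy=6,interpolation=cv2.INTER_CUBIC))
E
```

```text
rimz 0.07499300242340547 1230
contour 164 [0.5433 0.1508 0.0331] 0.07446267586838645
contour 127 [0.5432 0.1509 0.0261] 0.07336787631030359
minmax mid [0.54305002 0.15083179] [0.06740644 0.06716064]
brass n 592 [0.0303 0.0508 0.0522 0.0529 0.0535 0.054 ]
brass contour 80 [0.5432 0.1509 0.017 ] 0.0523171757495398
brass contour 46 [0.5434 0.1508 0.0101] 0.051114628141482
```

View pics/c1.png

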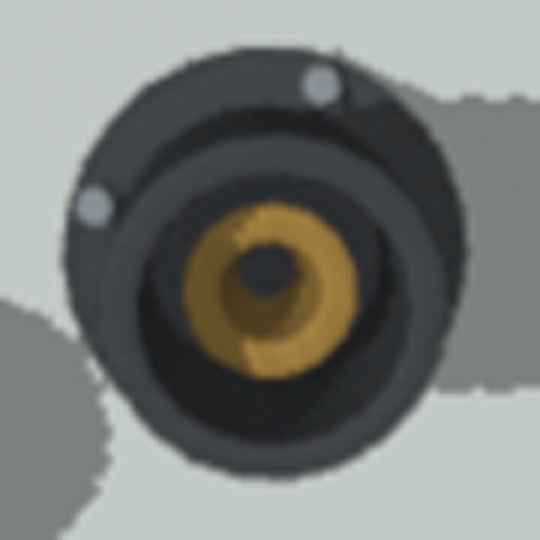

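The crop shows the boss rim and brass sleeve concentric, with the sleeve top 22.5 mm below the mouth. The socket axis is at (0.5433, 0.1508). Next I'll move over the block.

```bash
python3 -m jog '[[[0.03,-0.012,0],[0,0,0]],[[0.068,-0.027,0],[0,0,0]],[[0.106,-0.042,0],[0,0,0]],[[0.144,-0.057,0],[0,0,0]],[[0.182,-0.072,0],[0,0,0]],[[0.22,-0.088,0],[0,0,0]],[[0.258,-0.103,0],[0,0,0]],[[0.296,-0.118,0],[0,0,0]],[[0.33,-0.131,0],[0,0,0]],[[0.35,-0.139,0],[0,0,0]]]' 
python3 -m jog '[[[0,0,0],[0,0,0]],[[0,0,0],[0,0,0]],[[0,0,0],[0,0,0]],[[0,0,0],[0,0,0]],[[0,0,0],[0,0,0]],[[0,0,0],[0,0,0]],[[0,0,0],[0,0,0]],[[0,0,0],[0,0,0]],[[0,0,0],[0,0,0]],[[0,0,0],[0,0,0]]]'
python3 - <<'E'
from h import *
im,d=r.capture('wrist'); W=cloud('wrist',d); cv2.imwrite('pics/w2.png',im); np.save('pics/w2.npy',W)
s=r.sense();print(s['tcp_pos'],s['joints'])
z=W[...,2]; k=(W[...,0]>.5)&(W[...,0]<.62)&(W[...,1]>-.27)&(W[...,1]<-.15)&(z>.115)
print(np.median(z[k]),k.sum()); t=k&(z>np.median(z[k])-.004)
cs,_=cv2.findContours(t.astype(np.uint8),cv2.RETR_EXTERNAL,cv2.CHAIN_APPROX_NONE)
c=max(cs,key=len); q=np.array([W[y,x] for x,y in c[:,0]]); print(circ(q),circ(q,.0215))
p=W[t][:,:2]; print((p.min(0)+p.max(0))/2,p.max(0)-p.min(0))
k2=(W[...,0]>.5)&(W[...,0]<.62)&(W[...,1]>-.27)&(W[...,1]<-.15)&(z>.06)&(z<.072); p=W[k2][:,:2]; print('ring',np.median(z[k2]),(p.min(0)+p.max(0))/2,p.max(0)-p.min(0))
print(s['time_s'])
E
```

```text
time_s: 3.6
tcp_pos: [0.5574, -0.2127, 0.2595]
ee_rot: [[-0.304, -0.953, -0.0], [-0.953, 0.304, -0.0], [0.0, -0.0, -1.0]]
wrist_force: [0.4, 0.2, 0.1]
gripper_width: 0.997
time_s: 4.43
tcp_pos: [0.5576, -0.2098, 0.2596]
ee_rot: [[-0.302, -0.953, -0.0], [-0.953, 0.302, 0.0], [-0.0, 0.0, -1.0]]
wrist_force: [0.1, -0.7, 0.2]
gripper_width: 0.996
[ 0.5575644  -0.20991511  0.25956191] [-5.07182710e+00  1.78748333e+01 -3.91835860e-01  3.94738895e-04
 -7.17325492e+01  7.74985974e+01]
0.3537097705153941 58397
[ 0.9642 -0.3491  0.4062] [ 0.5972 -0.2027  0.03  ]
[ 0.58854946 -0.21000097] [0.05534302 0.11999783]
ring 0.06720135726268676 [ 0.5606476 -0.2081246] [0.06158687 0.06692071]
4.4833
```

View pics/w2.png

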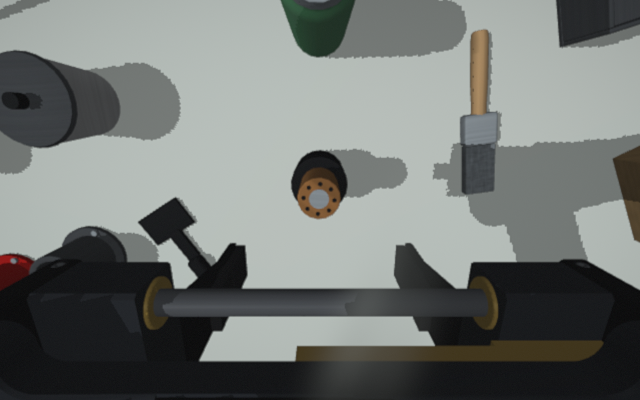

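Block top sits at (319,198), the ring behind it at (320,170). I'll refit with the gripper excluded.

```bash
python3 - <<'E'
from h import *
W=np.load('pics/w2.npy');z=W[...,2]; im=cv2.imread('pics/w2.png')
k=(W[...,0]>.5)&(W[...,0]<.62)&(W[...,1]>-.27)&(W[...,1]<-.15)&(z>.115)&(z<.14)
print(np.median(z[k]),k.sum()); t=k&(abs(z-np.median(z[k]))<.004)
cs,_=cv2.findContours(t.astype(np.uint8),cv2.RETR_EXTERNAL,cv2.CHAIN_APPROX_NONE)
c=max(cs,key=len); q=np.array([W[y,x] for x,y in c[:,0]]); print(circ(q),circ(q,.0215))
p=W[t][:,:2]; print((p.min(0)+p.max(0))/2,p.max(0)-p.min(0))
s=r.sense(); R=s['ee_rot']; b=np.r_[circ(q)[:2],.127]; print('tool shift to grasp', R.T@(b-[0,0,.039]-s['tcp_pos']))
cv2.imwrite('pics/c2.png',cv2.resize(im[140:230,275:365],None,fx=6,fy=6,interpolation=cv2.INTER_CUBIC))
E
```

```text
0.12736841911127428 1472
[ 0.5581 -0.2081  0.0211] [ 0.5581 -0.2081  0.03  ]
[ 0.55797034 -0.20799195] [0.04301993 0.04300851]
tool shift to grasp [-1.89270157e-03  3.99469632e-05  1.71561899e-01]
```

View pics/c2.png

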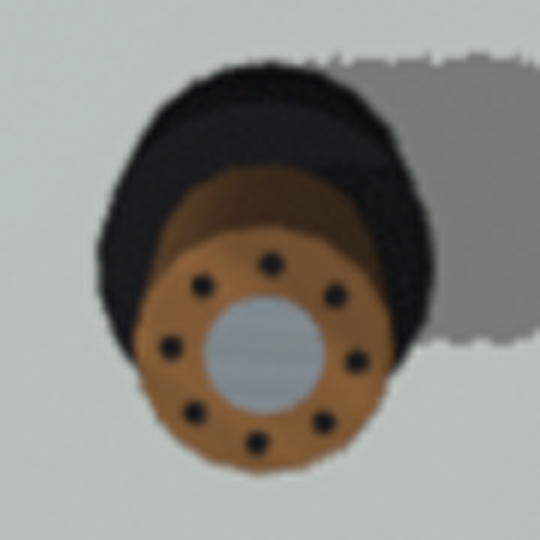

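The crop confirms the wooden block with eight holes in its black ring, top at z = 0.127 as expected. I'll descend now.

```bash
python3 -m jog '[[[-0.002,0,0.02],[0,0,0]],[[-0.002,0,0.05],[0,0,0]],[[-0.002,0,0.08],[0,0,0]],[[-0.002,0,0.11],[0,0,0]],[[-0.002,0,0.135],[0,0,0]],[[-0.002,0,0.155],[0,0,0]],[[-0.002,0,0.166],[0,0,0]],[[-0.002,0,0.1715],[0,0,0]],[[-0.002,0,0.1715],[0,0,0]],[[-0.002,0,0.1715],[0,0,0]]]' 
python3 -m jog '[[[0,0,0],[0,0,0]],[[0,0,0],[0,0,0]],[[0,0,0],[0,0,0]],[[0,0,0],[0,0,0]],[[0,0,0],[0,0,0]],[[0,0,0],[0,0,0]],[[0,0,0],[0,0,0]],[[0,0,0],[0,0,0]],[[0,0,0],[0,0,0]],[[0,0,0],[0,0,0]]]' 0.03
```

```text
time_s: 5.32
tcp_pos: [0.559, -0.2083, 0.089]
ee_rot: [[-0.302, -0.953, 0.002], [-0.953, 0.302, -0.001], [0.0, -0.002, -1.0]]
wrist_force: [1.2, -0.8, -0.7]
gripper_width: 1.001
time_s: 6.15
tcp_pos: [0.5581, -0.2081, 0.0881]
ee_rot: [[-0.302, -0.953, -0.0], [-0.953, 0.302, -0.0], [0.0, 0.0, -1.0]]
wrist_force: [0.3, -0.3, 0.9]
gripper_width: 0.5
```

Gripped at 0.5, which is 43.5 mm and matches the block. Lifting straight up.

```bash
python3 -m jog '[[[0,0,-0.004],[0,0,0]],[[0,0,-0.012],[0,0,0]],[[0,0,-0.024],[0,0,0]],[[0,0,-0.04],[0,0,0]],[[0,0,-0.058],[0,0,0]],[[0,0,-0.076],[0,0,0]],[[0,0,-0.092],[0,0,0]],[[0,0,-0.104],[0,0,0]],[[0,0,-0.11],[0,0,0]],[[0,0,-0.11],[0,0,0]]]'
python3 - <<'E'
from h import *
im,d=r.capture('scene'); cv2.imwrite('pics/s3.png',im[100:320,150:450])
s=r.sense();print(s['tcp_pos'],s['wrist_force'],s['gripper_width'])
print(s['ee_rot'].T@(np.array([.5433,.1508,.198])-s['tcp_pos']))
E
```

```text
time_s: 6.98
tcp_pos: [0.559, -0.2082, 0.2001]
ee_rot: [[-0.302, -0.953, 0.004], [-0.953, 0.302, -0.001], [-0.001, -0.004, -1.0]]
wrist_force: [0.6, -0.5, -1.5]
gripper_width: 0.493
[ 0.55826292 -0.2079555   0.19863529] [-0.66230566  0.03033103 -1.43003084] 0.49539761323869175
[-0.33747197  0.1226459   0.00067543]
```

View pics/s3.png

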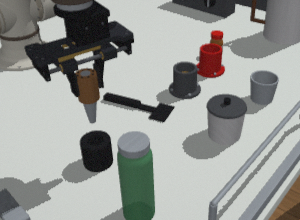

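The block is in the jaws above the empty ring at (88,85). Carrying it to the socket.

```bash
python3 -m jog '[[[-0.008,0.003,0],[0,0,0]],[[-0.028,0.01,0],[0,0,0]],[[-0.056,0.02,0],[0,0,0]],[[-0.084,0.031,0],[0,0,0]],[[-0.114,0.041,0],[0,0,0]],[[-0.144,0.052,0],[0,0,0]],[[-0.174,0.063,0],[0,0,0]],[[-0.204,0.074,0],[0,0,0]],[[-0.234,0.085,0],[0,0,0]],[[-0.262,0.095,0],[0,0,0]]]'
python3 -m jog '[[[-0.025,0.009,0],[0,0,0]],[[-0.046,0.017,0],[0,0,0]],[[-0.062,0.023,0],[0,0,0]],[[-0.072,0.0265,0],[0,0,0]],[[-0.0755,0.0276,0],[0,0,0]],[[-0.0755,0.0276,0],[0,0,0]],[[-0.0755,0.0276,0],[0,0,0]],[[-0.0755,0.0276,0],[0,0,0]],[[-0.0755,0.0276,0],[0,0,0]],[[-0.0755,0.0276,0],[0,0,0]]]'
python3 - <<'E'
from h import *
im,d=r.capture('wrist'); W=cloud('wrist',d); cv2.imwrite('pics/w4.png',im); np.save('pics/w4.npy',W)
s=r.sense();print(s['tcp_pos'],s['wrist_force'],s['gripper_width'])
im,d=r.capture('scene'); cv2.imwrite('pics/s4.png',cv2.resize(im[80:240,240:440],None,fx=3.5,fy=3.5)); np.save('pics/s4.npy',cloud('scene',d))
print(s['ee_rot'].T@(np.array([.5433,.1508,.1115])-s['tcp_pos']))
E
```

```text
time_s: 7.87
tcp_pos: [0.5454, 0.0724, 0.1969]
ee_rot: [[-0.302, -0.953, -0.002], [-0.953, 0.302, -0.001], [0.001, 0.002, -1.0]]
wrist_force: [1.1, -0.3, -1.8]
gripper_width: 0.496
time_s: 8.7
tcp_pos: [0.5433, 0.1499, 0.1981]
ee_rot: [[-0.303, -0.953, -0.0], [-0.953, 0.303, -0.0], [0.0, 0.0, -1.0]]
wrist_force: [0.8, 0.5, -1.6]
gripper_width: 0.499
[0.5432814  0.15001765 0.19811933] [ 0.15814838 -0.07914385 -1.0362704 ] 0.49610577866679095
[-0.0007429   0.00022145  0.08661939]
```

View pics/w4.png

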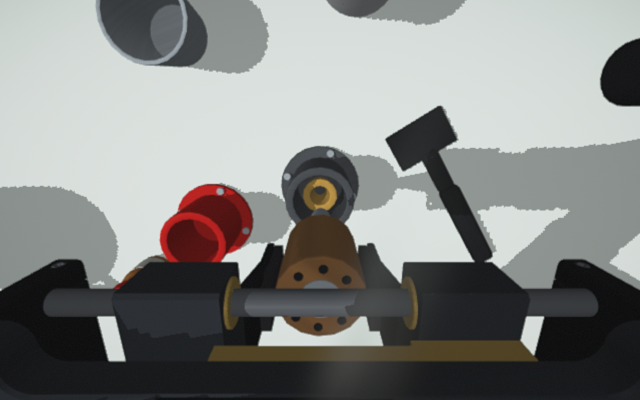

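View pics/s4.png

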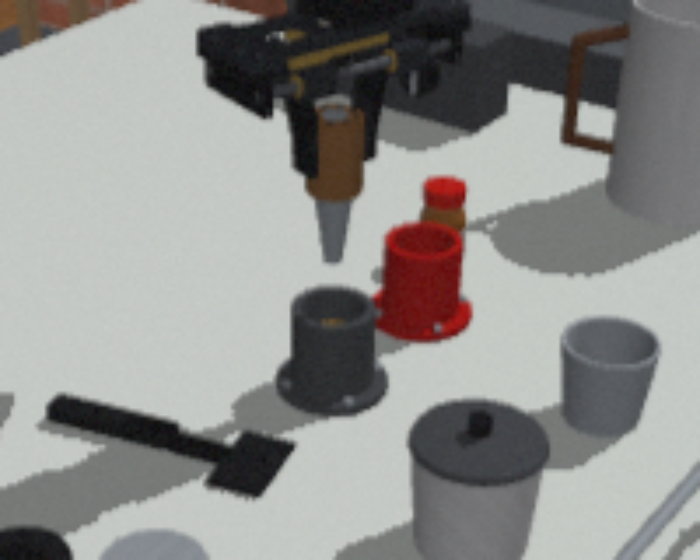

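The block hangs upright over the dark socket: tip at (334,262) and mouth at (333,297) in the scene crop. I'll check its offset and tilt in the jaws.

```bash
python3 - <<'E'
from h import *
W=np.load('pics/w4.npy');z=W[...,2]
k=(np.hypot(W[...,0]-.5433,W[...,1]-.1505)<.035)&(abs(z-.237)<.004)
k[:260]=0;k[345:]=0
# exclude rod/fingers
k[:,:270]=0;k[:,372:]=0
p=W[k]; print('top z',np.median(p[:,2]),k.sum(),(p[:,:2].min(0)+p[:,:2].max(0))/2,np.ptp(p[:,:2],axis=0))
lo=p[:,:2]; 
def fit(p,rad):
    f=lambda x: np.hypot(p[:,0]-x[0],p[:,1]-x[1])-rad
    return least_squares(f,[.543,.151],loss='soft_l1',f_scale=.001).x.round(4)
# side walls wrist view
for a,b,ra in ((.19,.2,.022),(.2,.215,.022),(.18,.19,.022)):
    k=(np.hypot(W[...,0]-.5433,W[...,1]-.1505)<.03)&(z>a)&(z<b); print('wrist wood',a,k.sum(),fit(W[k],ra))
S=np.load('pics/s4.npy');z=S[...,2]
for a,b in ((.18,.19),(.19,.2),(.12,.13),(.13,.14),(.14,.15),(.155,.165)):
    k=(np.hypot(S[...,0]-.5433,S[...,1]-.1505)<.035)&(z>a)&(z<b)
    zz=(a+b)/2; tip=.117; ra=.022 if zz>tip+.06 else .007+(zz-tip)/.06*.0085
    q=S[k]; k2=np.hypot(q[:,0]-.5433,q[:,1]-.1505)<ra+.006
    print('scene',zz,k2.sum(),fit(q[k2],ra))
k=(np.hypot(S[...,0]-.5433,S[...,1]-.1505)<.03)&(z>.09); print('tip z',np.min(z[k]))
# socket in scene for reference
k=(np.hypot(S[...,0]-.5433,S[...,1]-.1505)<.045)&(z>.02)&(z<.07); print('boss scene',fit(S[k],.034),r.sense()['time_s'])
E
```

```text
top z 0.2373278862675824 3433 [0.54293876 0.14974911] [0.04335052 0.04910317]
wrist wood 0.19 414 [0.5427 0.1505]
wrist wood 0.2 1072 [0.543  0.1506]
wrist wood 0.18 323 [0.5427 0.1506]
scene 0.185 59 [0.5432 0.1518]
scene 0.195 52 [0.5433 0.1513]
scene 0.125 15 [0.5428 0.1513]
scene 0.135 22 [0.5432 0.151 ]
scene 0.14500000000000002 21 [0.5433 0.1514]
scene 0.16 29 [0.5434 0.1507]
tip z 0.11781380668482394
boss scene [0.5433 0.1512] 8.8
```

The fits agree within 1 mm (block axis (0.543, 0.1505), tip z 0.117). Lowering.

```bash
python3 -m jog '[[[-0.0004,0,0.006],[0,0,0]],[[-0.0004,0,0.016],[0,0,0]],[[-0.0004,0,0.028],[0,0,0]],[[-0.0004,0,0.04],[0,0,0]],[[-0.0004,0,0.052],[0,0,0]],[[-0.0004,0,0.063],[0,0,0]],[[-0.0004,0,0.072],[0,0,0]],[[-0.0004,0,0.078],[0,0,0]],[[-0.0004,0,0.08],[0,0,0]],[[-0.0004,0,0.08],[0,0,0]]]'
python3 -m jog '[[[0,0,0.0004],[0,0,0]],[[0,0,0.0008],[0,0,0]],[[0,0,0.0012],[0,0,0]],[[0,0,0.0016],[0,0,0]],[[0,0,0.002],[0,0,0]],[[0,0,0.0024],[0,0,0]],[[0,0,0.0028],[0,0,0]],[[0,0,0.0032],[0,0,0]],[[0,0,0.0036],[0,0,0]],[[0,0,0.004],[0,0,0]]]'
```

```text
time_s: 9.63
tcp_pos: [0.5431, 0.1509, 0.1174]
ee_rot: [[-0.302, -0.953, -0.001], [-0.953, 0.302, -0.001], [0.001, 0.001, -1.0]]
wrist_force: [-0.8, 0.0, -1.3]
gripper_width: 0.499
time_s: 10.47
tcp_pos: [0.5433, 0.1511, 0.114]
ee_rot: [[-0.302, -0.953, -0.0], [-0.953, 0.302, -0.0], [0.0, 0.0, -1.0]]
wrist_force: [0.6, -0.6, 0.3]
gripper_width: 0.494
```

```bash
python3 -m jog '[[[0,0,0.0001],[0,0,0]],[[0,0,0.0002],[0,0,0]],[[0,0,0.0003],[0,0,0]],[[0,0,0.0004],[0,0,0]],[[0,0,0.0005],[0,0,0]],[[0,0,0.0006],[0,0,0]],[[0,0,0.0006],[0,0,0]],[[0,0,0.0006],[0,0,0]],[[0,0,0.0006],[0,0,0]],[[0,0,0.0006],[0,0,0]]]'
```

```text
time_s: 11.3
tcp_pos: [0.5433, 0.1511, 0.1135]
ee_rot: [[-0.302, -0.953, 0.0], [-0.953, 0.302, 0.0], [-0.0, 0.0, -1.0]]
wrist_force: [1.2, -0.0, -1.7]
gripper_width: 0.501
```

```bash
python3 -m jog '[[[0,0,0.0002],[0,0,0]],[[0,0,0.0004],[0,0,0]],[[0,0,0.0006],[0,0,0]],[[0,0,0.0008],[0,0,0]],[[0,0,0.001],[0,0,0]],[[0,0,0.0012],[0,0,0]],[[0,0,0.0012],[0,0,0]],[[0,0,0.0012],[0,0,0]],[[0,0,0.0012],[0,0,0]],[[0,0,0.0012],[0,0,0]]]'
```

```text
time_s: 12.13
tcp_pos: [0.5433, 0.1511, 0.1122]
ee_rot: [[-0.302, -0.953, -0.0], [-0.953, 0.302, -0.0], [0.0, -0.0, -1.0]]
wrist_force: [0.2, 0.0, -1.6]
gripper_width: 0.5
```

```bash
python3 -m jog '[[[0,0,0.0002],[0,0,0]],[[0,0,0.0003],[0,0,0]],[[0,0,0.0005],[0,0,0]],[[0,0,0.0006],[0,0,0]],[[0,0,0.0008],[0,0,0]],[[0,0,0.0009],[0,0,0]],[[0,0,0.001],[0,0,0]],[[0,0,0.001],[0,0,0]],[[0,0,0.001],[0,0,0]],[[0,0,0.001],[0,0,0]]]'
```

```text
time_s: 12.97
tcp_pos: [0.5433, 0.151, 0.1113]
ee_rot: [[-0.302, -0.953, -0.0], [-0.953, 0.302, -0.0], [0.0, 0.0, -1.0]]
wrist_force: [0.3, 0.1, -1.2]
gripper_width: 0.499
```

```bash
python3 -m jog '[[[0,0,0.0002],[0,0,0]],[[0,0,0.0003],[0,0,0]],[[0,0,0.0005],[0,0,0]],[[0,0,0.0006],[0,0,0]],[[0,0,0.0008],[0,0,0]],[[0,0,0.0009],[0,0,0]],[[0,0,0.001],[0,0,0]],[[0,0,0.001],[0,0,0]],[[0,0,0.001],[0,0,0]],[[0,0,0.001],[0,0,0]]]'
```

```text
time_s: 13.8
tcp_pos: [0.5434, 0.151, 0.1105]
ee_rot: [[-0.302, -0.953, 0.0], [-0.953, 0.302, -0.0], [0.0, -0.0, -1.0]]
wrist_force: [-0.2, -2.0, 2.3]
gripper_width: 0.497
```

Contact: the force went from -1.5 to +2.3 N, well under the 10 N friction. Releasing.

```bash
python3 -m jog '[[[0,0,0],[0,0,0]],[[0,0,0],[0,0,0]],[[0,0,0],[0,0,0]],[[0,0,0],[0,0,0]],[[0,0,0],[0,0,0]],[[0,0,0],[0,0,0]],[[0,0,0],[0,0,0]],[[0,0,0],[0,0,0]],[[0,0,0],[0,0,0]],[[0,0,0],[0,0,0]]]' 0.075
python3 -m jog '[[[0,0,-0.004],[0,0,0]],[[0,0,-0.012],[0,0,0]],[[0,0,-0.024],[0,0,0]],[[0,0,-0.036],[0,0,0]],[[0,0,-0.048],[0,0,0]],[[0,0,-0.057],[0,0,0]],[[0,0,-0.062],[0,0,0]],[[0,0,-0.065],[0,0,0]],[[0,0,-0.065],[0,0,0]],[[0,0,-0.065],[0,0,0]]]'
python3 - <<'E'
from h import *
im,d=r.capture('wrist'); W=cloud('wrist',d); cv2.imwrite('pics/w5.png',im); np.save('pics/w5.npy',W)
s=r.sense();print(s['tcp_pos'],s['wrist_force'],s['gripper_width'])
im,d=r.capture('scene'); cv2.imwrite('pics/s5.png',cv2.resize(im[80:240,240:440],None,fx=3.5,fy=3.5)); S=cloud('scene',d); np.save('pics/s5.npy',S)
def fit(p,rad):
    f=lambda x: np.hypot(p[:,0]-x[0],p[:,1]-x[1])-rad
    return least_squares(f,[.543,.151],loss='soft_l1',f_scale=.001).x.round(4)
z=S[...,2]
for a,b in ((.095,.11),(.11,.125),(.125,.14)):
    k=(np.hypot(S[...,0]-.5433,S[...,1]-.1505)<.03)&(z>a)&(z<b); print('scene',a,k.sum(),fit(S[k],.022))
for V in (W,S):
    z=V[...,2];k=(np.hypot(V[...,0]-.5433,V[...,1]-.1505)<.03)&(z>.1)&(z<.165); t=k&(z>np.nanpercentile(z[k],95)-.004); p=V[t]; print('top',np.median(p[:,2]),(p[:,:2].min(0)+p[:,:2].max(0))/2,np.ptp(p[:,:2],axis=0))
E
```

```text
time_s: 14.63
tcp_pos: [0.5434, 0.1511, 0.1103]
ee_rot: [[-0.302, -0.953, 0.0], [-0.953, 0.302, 0.0], [-0.0, -0.0, -1.0]]
wrist_force: [-0.7, -0.4, -0.2]
gripper_width: 0.857
time_s: 15.47
tcp_pos: [0.5431, 0.151, 0.1749]
ee_rot: [[-0.302, -0.953, -0.001], [-0.953, 0.302, -0.0], [0.0, 0.001, -1.0]]
wrist_force: [0.9, 0.2, -0.3]
gripper_width: 0.86
[0.54295022 0.15091672 0.17461561] [-0.09107284 -0.83071568 -0.09106934] 0.856733926281826
scene 0.095 70 [0.5431 0.1524]
scene 0.11 81 [0.5425 0.152 ]
scene 0.125 81 [0.5429 0.152 ]
top 0.14964635405707608 [0.54327657 0.1509727 ] [0.04334844 0.04331423]
top 0.15062171505238056 [0.54504192 0.15046199] [0.04272673 0.04273899]
```

View pics/w5.png

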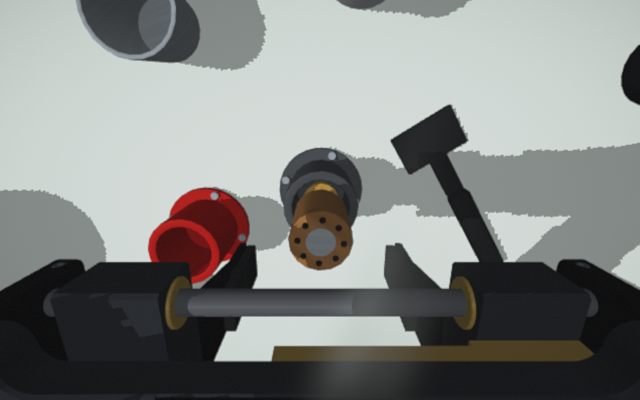

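View pics/s5.png

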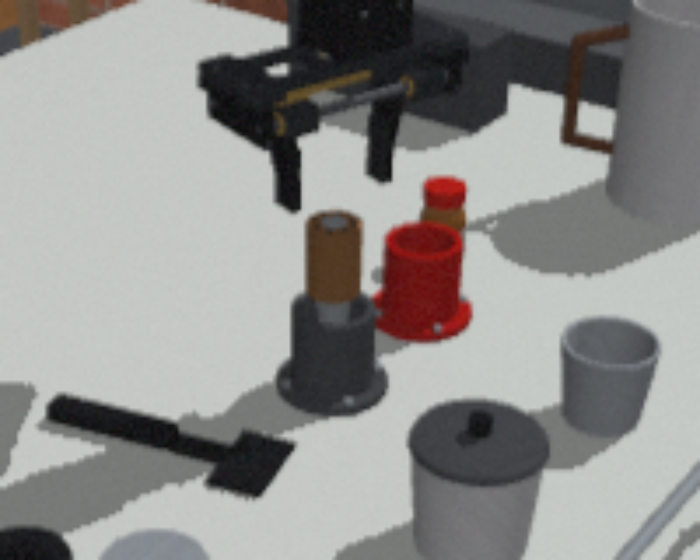

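The block stands free and upright in the sleeve with its top at z = 0.1497 (wrist view (320,242)), and the jaws are clear of it. Closing the fingers above it.

```bash
python3 -m jog '[[[0,0,0],[0,0,0]],[[0,0,0],[0,0,0]],[[0,0,0],[0,0,0]],[[0,0,0.001],[0,0,0]],[[0,0,0.003],[0,0,0]],[[0,0,0.006],[0,0,0]],[[0,0,0.01],[0,0,0]],[[0,0,0.013],[0,0,0]],[[0,0,0.015],[0,0,0]],[[0,0,0.015],[0,0,0]]]' 0
python3 -m jog '[[[0,0,0.001],[0,0,0]],[[0,0,0.002],[0,0,0]],[[0,0,0.003],[0,0,0]],[[0,0,0.004],[0,0,0]],[[0,0,0.005],[0,0,0]],[[0,0,0.006],[0,0,0]],[[0,0,0.007],[0,0,0]],[[0,0,0.0075],[0,0,0]],[[0,0,0.008],[0,0,0]],[[0,0,0.008],[0,0,0]]]'
```

```text
time_s: 16.4
tcp_pos: [0.543, 0.1509, 0.1595]
ee_rot: [[-0.302, -0.953, -0.001], [-0.953, 0.302, -0.001], [0.001, 0.001, -1.0]]
wrist_force: [-0.6, 0.0, 0.3]
gripper_width: 0.185
time_s: 17.23
tcp_pos: [0.5433, 0.1511, 0.1521]
ee_rot: [[-0.302, -0.953, -0.0], [-0.953, 0.302, -0.0], [0.0, 0.0, -1.0]]
wrist_force: [-0.1, -0.5, -0.2]
gripper_width: 0.008
```

```bash
python3 -m jog '[[[0,0,0.0003],[0,0,0]],[[0,0,0.0006],[0,0,0]],[[0,0,0.0009],[0,0,0]],[[0,0,0.0012],[0,0,0]],[[0,0,0.0015],[0,0,0]],[[0,0,0.0018],[0,0,0]],[[0,0,0.0021],[0,0,0]],[[0,0,0.0024],[0,0,0]],[[0,0,0.0027],[0,0,0]],[[0,0,0.003],[0,0,0]]]'
```

```text
time_s: 18.07
tcp_pos: [0.5438, 0.1512, 0.1499]
ee_rot: [[-0.302, -0.953, 0.001], [-0.953, 0.302, 0.0], [-0.001, -0.001, -1.0]]
wrist_force: [1.0, 0.1, 2.9]
gripper_width: 0.006
```

```bash
python3 -m jog '[[[0,0,0.0002],[0,0,0]],[[0,0,0.0004],[0,0,0]],[[0,0,0.0006],[0,0,0]],[[0,0,0.0008],[0,0,0]],[[0,0,0.001],[0,0,0]],[[0,0,0.0012],[0,0,0]],[[0,0,0.0014],[0,0,0]],[[0,0,0.0014],[0,0,0]],[[0,0,0.0014],[0,0,0]],[[0,0,0.0014],[0,0,0]]]'
```

```text
time_s: 18.9
tcp_pos: [0.5443, 0.1514, 0.1496]
ee_rot: [[-0.301, -0.954, 0.003], [-0.954, 0.301, 0.001], [-0.002, -0.003, -1.0]]
wrist_force: [-1.0, -1.3, 7.6]
gripper_width: 0.006
```

Arm stiffness comes out at about 4 N/mm, so 2–3 mm steps are safe while it slides at about 10 N.

```bash
python3 -m jog '[[[0,0,0.0003],[0,0,0]],[[0,0,0.0006],[0,0,0]],[[0,0,0.0009],[0,0,0]],[[0,0,0.0012],[0,0,0]],[[0,0,0.0015],[0,0,0]],[[0,0,0.0018],[0,0,0]],[[0,0,0.0021],[0,0,0]],[[0,0,0.0021],[0,0,0]],[[0,0,0.0021],[0,0,0]],[[0,0,0.0021],[0,0,0]]]'
```

```text
time_s: 19.73
tcp_pos: [0.5443, 0.1514, 0.1475]
ee_rot: [[-0.301, -0.954, 0.003], [-0.954, 0.301, 0.001], [-0.002, -0.003, -1.0]]
wrist_force: [-1.2, -0.8, 7.9]
gripper_width: 0.005
```

It slides at about 8 N wrist force plus the block's weight, as expected. Continuing.

```bash
python3 -m jog '[[[0,0,0.0004],[0,0,0]],[[0,0,0.0008],[0,0,0]],[[0,0,0.0012],[0,0,0]],[[0,0,0.0016],[0,0,0]],[[0,0,0.002],[0,0,0]],[[0,0,0.0024],[0,0,0]],[[0,0,0.0028],[0,0,0]],[[0,0,0.003],[0,0,0]],[[0,0,0.003],[0,0,0]],[[0,0,0.003],[0,0,0]]]'
```

```text
time_s: 20.57
tcp_pos: [0.5447, 0.1515, 0.1452]
ee_rot: [[-0.301, -0.954, 0.004], [-0.954, 0.301, 0.001], [-0.002, -0.004, -1.0]]
wrist_force: [-1.7, 0.3, 10.6]
gripper_width: 0.003
```

```bash
python3 -m jog '[[[0,0,0.0002],[0,0,0]],[[0,0,0.0004],[0,0,0]],[[0,0,0.0006],[0,0,0]],[[0,0,0.0008],[0,0,0]],[[0,0,0.001],[0,0,0]],[[0,0,0.0012],[0,0,0]],[[0,0,0.0014],[0,0,0]],[[0,0,0.0014],[0,0,0]],[[0,0,0.0014],[0,0,0]],[[0,0,0.0014],[0,0,0]]]'
```

```text
time_s: 21.4
tcp_pos: [0.5454, 0.1516, 0.1451]
ee_rot: [[-0.3, -0.954, 0.006], [-0.954, 0.301, 0.001], [-0.003, -0.005, -1.0]]
wrist_force: [-2.2, -0.3, 14.3]
gripper_width: 0.008
```

The stop is reached (z held at 0.145 while the force rose to 14.3 N). I'll raise the load in two small steps and ease the slight sideways drift.

```bash
python3 -m jog '[[[0,0.0002,0.0002],[0,0,0]],[[0,0.0004,0.0004],[0,0,0]],[[0,0.0006,0.0006],[0,0,0]],[[0,0.0008,0.0008],[0,0,0]],[[0,0.001,0.001],[0,0,0]],[[0,0.001,0.0012],[0,0,0]],[[0,0.001,0.0014],[0,0,0]],[[0,0.001,0.0016],[0,0,0]],[[0,0.001,0.0016],[0,0,0]],[[0,0.001,0.0016],[0,0,0]]]'
```

```text
time_s: 22.23
tcp_pos: [0.5454, 0.1522, 0.1449]
ee_rot: [[-0.3, -0.954, 0.009], [-0.954, 0.3, 0.002], [-0.004, -0.008, -1.0]]
wrist_force: [-1.5, -0.2, 19.2]
gripper_width: 0.007
```

```bash
python3 -m jog '[[[0,0.0001,0.0002],[0,0,0]],[[0,0.0002,0.0004],[0,0,0]],[[0,0.0003,0.0006],[0,0,0]],[[0,0.0004,0.0008],[0,0,0]],[[0,0.0005,0.001],[0,0,0]],[[0,0.0005,0.0012],[0,0,0]],[[0,0.0005,0.0013],[0,0,0]],[[0,0.0005,0.0013],[0,0,0]],[[0,0.0005,0.0013],[0,0,0]],[[0,0.0005,0.0013],[0,0,0]]]'
```

```text
time_s: 23.07
tcp_pos: [0.5457, 0.1525, 0.1447]
ee_rot: [[-0.299, -0.954, 0.011], [-0.954, 0.299, 0.002], [-0.005, -0.01, -1.0]]
wrist_force: [-2.6, -1.1, 22.6]
gripper_width: 0.004
```

```bash
python3 -m jog '[[[0,0,0.0001],[0,0,0]],[[0,0,0.0002],[0,0,0]],[[0,0,0.0003],[0,0,0]],[[0,0,0.0003],[0,0,0]],[[0,0,0.0003],[0,0,0]],[[0,0,0.0003],[0,0,0]],[[0,0,0.0003],[0,0,0]],[[0,0,0.0003],[0,0,0]],[[0,0,0.0003],[0,0,0]],[[0,0,0.0003],[0,0,0]]]'
```

```text
time_s: 23.9
tcp_pos: [0.5458, 0.1525, 0.1447]
ee_rot: [[-0.299, -0.954, 0.011], [-0.954, 0.299, 0.002], [-0.006, -0.01, -1.0]]
wrist_force: [-3.0, -1.5, 23.6]
gripper_width: -0.001
```

23.6 N held, with stop compression consistent with 40 N/mm. Lifting off, slowly at first.

```bash
python3 -m jog '[[[0,0,-0.001],[0,0,0]],[[0,0,-0.002],[0,0,0]],[[0,0,-0.003],[0,0,0]],[[0,0,-0.004],[0,0,0]],[[0,0,-0.005],[0,0,0]],[[0,0,-0.007],[0,0,0]],[[0,0,-0.012],[0,0,0]],[[0,0,-0.022],[0,0,0]],[[0,0,-0.034],[0,0,0]],[[0,0,-0.046],[0,0,0]]]'
python3 -m jog '[[[0,0,-0.02],[0,0,0]],[[0,0,-0.04],[0,0,0]],[[0,0,-0.06],[0,0,0]],[[0,0,-0.07],[0,0,0]],[[0,0,-0.075],[0,0,0]],[[0,0,-0.075],[0,0,0]],[[0,0,-0.075],[0,0,0]],[[0,0,-0.075],[0,0,0]],[[0,0,-0.075],[0,0,0]],[[0,0,-0.075],[0,0,0]]]'
python3 - <<'E'
from h import *
im,d=r.capture('wrist'); W=cloud('wrist',d); cv2.imwrite('pics/w6.png',im); 
s=r.sense();print(s['tcp_pos'],s['wrist_force'],s['gripper_width'])
im,d=r.capture('scene'); cv2.imwrite('pics/s6.png',im); S=cloud('scene',d)
def fit(p,rad):
    f=lambda x: np.hypot(p[:,0]-x[0],p[:,1]-x[1])-rad
    return least_squares(f,[.543,.151],loss='soft_l1',f_scale=.001).x.round(4)
z=S[...,2]
for a,b in ((.09,.105),(.105,.12),(.12,.135)):
    k=(np.hypot(S[...,0]-.5433,S[...,1]-.1505)<.03)&(z>a)&(z<b); print('scene',a,k.sum(),fit(S[k],.022))
for V in (W,S):
    z=V[...,2];k=(np.hypot(V[...,0]-.5433,V[...,1]-.1505)<.03)&(z>.1)&(z<.165); t=k&(z>np.nanpercentile(z[k],95)-.004); p=V[t]; print('top',np.median(p[:,2]),(p[:,:2].min(0)+p[:,:2].max(0))/2,np.ptp(p[:,:2],axis=0))
    q=V[t]; A=np.c_[q[:,:2]-q[:,:2].mean(0),np.ones(len(q))]; print('plane slope',np.linalg.lstsq(A,q[:,2],rcond=None)[0].round(4))
E
```

```text
time_s: 24.73
tcp_pos: [0.5416, 0.1514, 0.1845]
ee_rot: [[-0.302, -0.953, -0.001], [-0.953, 0.302, -0.001], [0.001, 0.001, -1.0]]
wrist_force: [-0.3, 0.0, -0.3]
gripper_width: 0.004
time_s: 25.57
tcp_pos: [0.5416, 0.1514, 0.2581]
ee_rot: [[-0.302, -0.953, -0.002], [-0.953, 0.302, -0.001], [0.001, 0.001, -1.0]]
wrist_force: [-0.0, 1.1, 0.1]
gripper_width: 0.01
[0.54167817 0.15140845 0.25835068] [-0.56654428 -0.06958007  0.75147306] 0.006527217449996677
scene 0.09 75 [0.5433 0.152 ]
scene 0.105 80 [0.5432 0.1524]
scene 0.12 80 [0.543  0.1524]
top 0.1456138107958011 [0.54370645 0.15173377] [0.0427776  0.04378606]
plane slope [-0.008  -0.0014  0.1456]
top 0.14581848739835984 [0.54418918 0.1492625 ] [0.04281516 0.04335164]
plane slope [-0.0137  0.0031  0.1458]
```

View pics/w6.png

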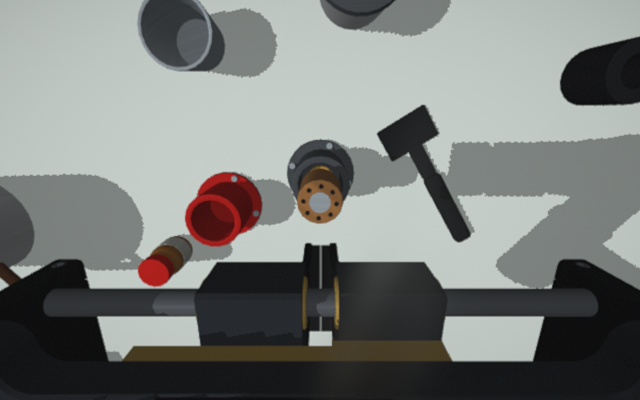

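View pics/s6.png

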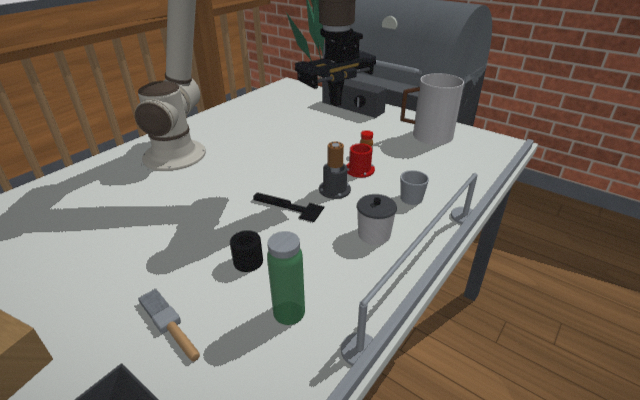

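The block stands upright and free in the dark socket (scene (335,160), wrist (320,200)), with its top 4.1 mm lower than when it was released. The other objects look unmoved. Handing in.

```bash
python3 - <<'E'
from station import r
print(r.finish_job(), r.sense()['time_s'])
E
```

```text
the job is handed in; nothing more can be done
the job is handed in; nothing more can be done
```

I took the block out of its ring, set its shank in the dark, brass-lined socket with about 4 N and let go. I then pushed it down slowly with closed fingers until it met the stop, and handed in shortly after 25.6 s on the robot's clock.

**Push:** the sleeve slid at about 8 N wrist force (roughly 10 N with the block's weight) and met a hard stop after about 4 mm. I raised the load there in small steps to 23.6 N at the wrist, about 25 N with the block's weight. That is above the 20 N needed to lock and under the 30 N limit. While it rose, the block sank roughly as the stop's 40 N/mm should give.

**Last checks:**
- **Position:** the block's top is at z = 0.1456 m, 4.1 mm lower than at release, and its axis is within about 1 mm of the socket's.
- **Upright and free:** the robot is clear of the block by about 11 cm. The top face measures 0.5 to 0.8 degrees off level, which is close to the depth noise.
- **Other things:** the ring and the bystanders look unmoved in the final scene picture; I compared them by eye, not by measurement.
- **Lock:** I could not observe it directly; I inferred it from the force and the stiffness.
- **Sideways drift:** during the push the fingertips drifted about 2.5 mm sideways, with up to 3 N of side force. The block shows no visible effect from it.

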